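Set a tripod leg to its length mark, close the cam clamp and keep hold

ROBOT

A 7-joint arm with a two-finger parallel gripper is mounted at the origin on a cart in front of the work surface, level with it; the furniture and walls round the work are solid. World frame = base frame: x ahead of the robot, y to its left, z up, the work surface at z = 0. Lengths are in mm, angles in degrees, forces in N, time in s.
With the tool pointing down it reaches from about 350 to 900 mm from the base axis. Payload 7.2 kg.
Tool frame: the origin (TCP) lies midway between the tips of the shut fingers; the grasp point (between the pads) lies env.tcp_to_grasp behind it (env.tcp_to_grasp is the distance from the TCP to the grasp point, in mm); z points along the fingers, y is the direction in which the jaws open and shut (so a half turn about z gives the same grasp; the last joint's range is limited). The gripper opens to 88 mm and grips with 3 to 60 N. Pads are 20 mm wide; open, the fingers measure 115 mm over their backs; the gripper's body (75 mm by 178 mm) begins 61 mm behind the grasp point.
Start: joints at [-71.975, 23.554, -0.728, 91.456, 0.321, 64.991, -4.71], TCP at [233.459, 579.764, 222.653] pointing down, gripper open.
Joint ranges: [-169.25, 169.25], [-16.82, 113.86], [-84.01, 82.57], [7.8, 145.47], [-59.2, 239.2], [7.22, 106.19], [-163.78, 163.78]. Speed limits (degrees/s): [136.94, 136.94, 172.46, 172.46, 180, 180, 180].

INTERFACE

Orientations are given as a 3x3 rotation matrix whose columns are the frame's x, y, z axes.
In Python, from rig import env, eoat, state, cams gives the robot as it stands. Calls block until the motion is done:
- env.move_pose(position, orientation): joint-space move of the TCP to a pose.
- env.move_l(position, max_speed=150, rot=None, stop_force=None): straight line of the TCP; rot=None keeps the orientation; max_speed is the mean speed in mm/s. With stop_force (N) it stops when the force on the tool has changed by that much, and returns True; else False.
- env.goto_joints(angles): joint-space move.
- eoat.set_gripper(opening, force=None): opening from 0.0 (shut) to 1.0 (fully open); force is the grip in N (None keeps the last); returns when the fingers have stopped.
- env.sleep(seconds).
- env.inverse_kinematics(position, orientation): joint angles nearest the present ones, or None.
- state(): the state.
- cams.camera(name): name is "scene" or "side" or "wrist"; returns (picture, depth): 420x560x3 uint8, blue, green, red; 420x560 float32, mm along the optical axis (not along the pixel's ray), 0 where there is no reading.
- cams.camera_model(name): a dict with "fx", "fy", "cx", "cy" (pixels), "xyz" and "orientation" of the camera in the world; the wrist camera has in their place "mount" (4x4, takes a point from camera to tool coordinates, whose origin is the TCP and whose axes are the flange's). Camera axes: x right, y down, z forward; pixel columns grow to the right and rows downward; lengths in mm; the calibration is good to about 2 mm. A picture is of the moment at which its call begins: read the wrist's pose just before it. camera_model takes no time and is no camera call.
A pose or a line that the arm cannot do raises env.IKError and nothing moves.
- env.sign_off(): hands the job in, once; it reports no verdict.
The state is a dict: "t": time; "joints": joint angles; "dq": joint speeds; "joint_efforts": joint torques, N m; "eef_pos": TCP position; "tool_rot": TCP orientation; "force": force on the tool from outside, world axes, zero at the start; "ft_torque": the same for the moment, N m; "finger_gap": opening from 0.0 (shut) to 1.0 (fully open).
Only numpy, scipy, OpenCV 4.12 (cv2) and the standard library are available. Lean on these libraries where they do the work, as an engineer would, in place of code of your own. Each camera call takes 0.05 s, during which the arm holds its last target. There are 200 camera calls.

TASK

A spring-returned tripod leg lies in a bench cradle: turn its lock knob clockwise until it clicks past its detent and on to its stop, then take the cam lever's upright grip, pull the leg out until the front face of its collar is level with the length mark (the upright blade), and, while holding the leg there, slide the cam lever fully closed across the leg. Do not start closing the lever before the leg is at the mark, leave the other things on the bench alone, and finish still gripping the lever with the leg at its mark: do not let go.

Things in the scene. Friction and masses are not known exactly. Their poses are not given: they have to be found in the camera images.
- stand: Fixed bench cradle: dark steel base plate 440 x 100 x 12 mm, 64 mm high bracket at each end, thin 20 mm tube between, its axis 45 mm above the bench. Origin: centre of the underside. x runs along the tube, the way the leg pulls out (roughly to the robot's left); y roughly to the robot; z up. The knob stands on the far side at x -118, y -65 mm.
- knob (a joint): Lock knob: 0 = locked (start), 1.3 rad = released (hard stop); grows clockwise seen from above. A spring plunger resists with up to about 0.15 N m from 0.35 to 0.65 rad; past 0.65 it clicks on to 0.95 by itself, and the rest to the stop turns lightly. Let go between 0.35 and 0.65 it springs back to 0.35. Locked, its steel hook stands in front of a lug on the leg's collar and blocks the leg.
- knob_top (a point): Top of the lock knob: black upright bar 12 mm thick, 40 mm long, 34 mm tall on a 38 mm disc. Origin: on the turning axis at the middle of the bar's top, 94 mm above the bench; the bar spans 60 to 94 mm. Its x axis is across the 12 mm (pinch this way; at joint 0 it is the stand's x), its y along the 40 mm.
- leg (a joint): How far the leg is pulled out, m, along the stand's +x: 0 = home (as it starts), end stop 0.16. A return spring pulls it home with 2 N (home) to 5 N (fully out) always, also with the cam lever closed: the leg runs home if let go.
- leg_face (a point): Centre of the flat front face of the leg's black collar (56 mm long, 44 mm wide, 42 mm tall, top 66 mm above the bench), the face looking along the stand's +x; on the tube's axis, 45 mm above the bench.
- lever (a joint): Cam lever, a steel strip lying on the collar that slides straight across the leg, carried along by the leg: 0 = open, 0.028 m = fully closed (hard stop). It grows along the stand's -y, roughly away from the robot. Friction of about 3 N; stays where it is left. Starts between 0 and 0.005.
- cam_grip: Upright black square grip 18 x 18 x 42 mm on the cam lever's near end, sides along the stand's x and y. Origin: centre of its foot, 74 mm above the bench (it spans 74 to 116 mm). It lies 30 mm to the stand's -x of leg_face; from the tube's axis it is 30 mm to the stand's +y with the lever open, 2 mm closed.
- mark: Length mark: fixed clip on the base plate's near edge with an upright dark blade 4 mm thick, 12 mm wide, 12 to 58 mm above the bench, 36 mm to the stand's +y of the tube. Origin: foot of the blade, mid-thickness; axes as the stand's. The leg is at the mark when leg_face has the same stand x as this origin (then 60 to 130 mm out).
- black_tape_roll: Bystander: black tape roll 64 mm across, 19 mm high, lying flat just behind the cradle. Origin: centre of its underside.
- screw_box: Bystander: small green card box 48 x 68 x 53 mm behind the cradle. Origin: centre of its underside.
- masking_tape_roll: Bystander: tan masking tape roll 96 mm across, 24 mm high, lying flat behind the cradle. Origin: centre of its underside.
- pliers: Bystander: yellow-handled pliers 175 x 79 x 13 mm, lying to the right of the cradle. Origin: centre of its underside.

How it is judged (in metres and radians):
On the way, in this order (a step that is already met when the one before it is completed fails the run):
1. the lock knob is turned past its click (value of joint knob above 0.85 rad), for 0.2 s.
2. the gripped leg is held at the length mark with the cam lever still open (x of leg_face in the frame of mark between -0.006 and 0.006 m and value of joint lever below 0.012 m and contact force between the fingers and cam_grip above 1 N), for 0.2 s.
At the end, for the whole second after the job is handed in: The fingers still grip the cam lever's upright grip (more than 2 N), the collar's front face is within 6 mm of the mark along the leg and at rest, the lever is closed (more than 24 of its 28 mm), and the lock knob is over (more than 0.85 rad) (x of leg_face in the frame of mark between -0.006 and 0.006 m and value of joint lever above 0.024 m and value of joint knob above 0.85 rad and contact force between the fingers and cam_grip above 2 N and velocity of joint leg between -0.01 and 0.01 m/s); the arm keeps its last pose, push and grip.
It fails at once if the cam lever is slid towards closed (past 15 mm) while the leg is more than 12 mm from the mark (value of joint lever above 0.015 m and not (x of leg_face in the frame of mark between -0.012 and 0.012 m)).
It fails at once if a loose bystander is moved by more than 40 mm (distance of any of black_tape_roll, screw_box, masking_tape_roll, pliers from where it was at the start of the episode above 0.04 m).
It also fails if it takes over 51 s, if anything falls off the work surface, if the arm or the gripper's body presses on something with over 40 N, if the wrist force passes 120 N, or if a joint passes its speed limit or range.

## Working session

There is one attempt and no reset: what is moved stays moved. The work goes in short steps, each a Python script; the robot and the scene stay as the last script left them, time stands still between calls to the robot, and variables do not carry over. Pictures are saved under pics/ and viewed, about 8 in all and at most 12, crops included, and the job is handed in when it is done.

```bash
ls; mkdir -p pics; python3 - <<'E'
from rig import env,eoat,state,cams
import cv2,numpy as np
s=state();print(s['t'],s['eef_pos'],s['tool_rot'],env.tcp_to_grasp)
for n in("scene","side"):
    p,d=cams.camera(n);cv2.imwrite(f"pics/{n}0.png",p);np.save(f"pics/{n}0.npy",d);print(n,cams.camera_model(n))
print(cams.camera_model("wrist"))
a=cv2.imread("pics/scene0.png")
cv2.imwrite("pics/s0.png",cv2.resize(a,(800,600),interpolation=cv2.INTER_CUBIC))
a=cv2.imread("pics/side0.png")
cv2.imwrite("pics/d0.png",cv2.resize(a,(800,600),interpolation=cv2.INTER_CUBIC))
E
```

```text
pics
0.0 [233.30756372 579.28804181 221.83143031] [[-9.27627151e-01  3.73507227e-01 -4.69083771e-04]
 [ 3.73507504e-01  9.27625994e-01 -1.46962483e-03]
 [-1.13781195e-04 -1.53847020e-03 -9.99998810e-01]] 18.700000000000003
scene {'fx': 498.8838732113366, 'fy': 498.8838732113366, 'cx': 282.0124959232473, 'cy': 207.4962553341281, 'xyz': array([-323.56252273, -689.56258143,  662.43445413]), 'orientation': array([[ 0.49927857, -0.4261471 ,  0.75440013],
       [-0.86632553, -0.23128369,  0.44270524],
       [-0.0141771 , -0.87458933, -0.4846571 ]])}
side {'fx': 419.17648770138175, 'fy': 419.17648770138175, 'cx': 279.1581532419595, 'cy': 214.7299172744136, 'xyz': array([  500.20874352, -1002.30551314,   521.30215601]), 'orientation': array([[ 0.99332314, -0.04848469,  0.10468229],
       [-0.11523608, -0.45992944,  0.88044623],
       [ 0.0054583 , -0.88663078, -0.46244574]])}
{'fx': 374.07975676822406, 'fy': 374.07975676822406, 'cx': 283.01188636359615, 'cy': 207.11188620150924, 'mount': array([[-8.62282664e-04, -9.61504777e-01, -2.74786863e-01,
         7.48936124e+01],
       [ 9.99999624e-01, -8.54669976e-04, -1.47434541e-04,
        -5.21694369e-01],
       [-9.30930660e-05, -2.74786886e-01,  9.61505153e-01,
        -1.61057427e+02],
       [ 0.00000000e+00,  0.00000000e+00,  0.00000000e+00,
         1.00000000e+00]])}
```

View pics/s0.png

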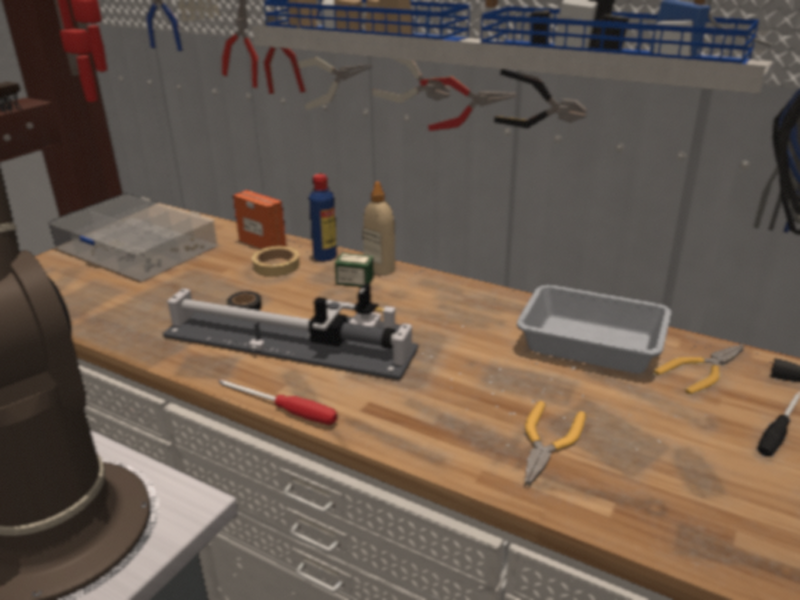

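View pics/d0.png

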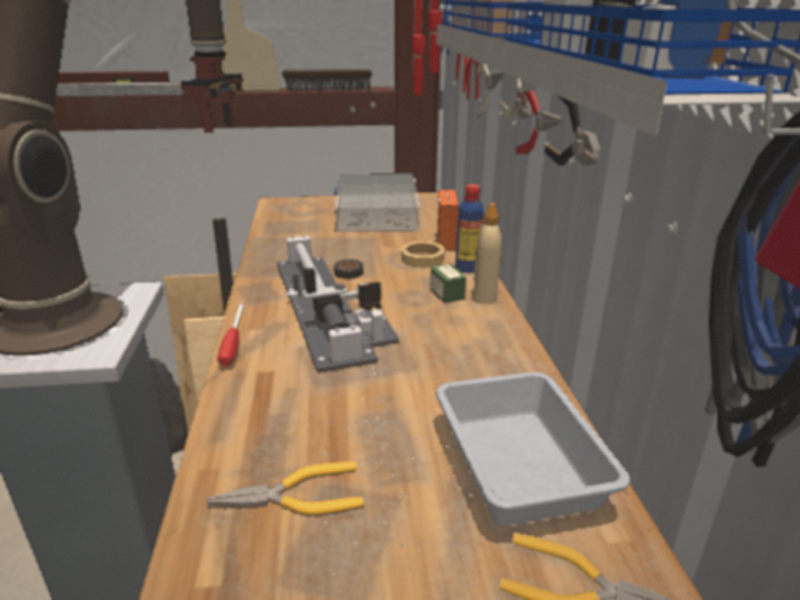

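The scene shows the cradle across the left-middle (base plate about (165,335) to (415,375)). The knob is at about (365,297) and the cam grip at about (320,308). The green box and black tape roll lie behind it, and a tall bottle sits near (378,230). I'll do a rough localisation first, then a wrist view from above.

```bash
cat > h.py <<'E'
import numpy as np,cv2
from rig import env,eoat,state,cams
def ray(m,uv,z,R=None,o=None):
    R=m['orientation'] if R is None else R; o=m['xyz'] if o is None else o
    uv=np.atleast_2d(np.array(uv,float))
    d=np.c_[(uv[:,0]-m['cx'])/m['fx'],(uv[:,1]-m['cy'])/m['fy'],np.ones(len(uv))]@R.T
    return o+d*((z-o[2])/d[:,2])[:,None]
def wrist():
    s=state();p,d=cams.camera('wrist');m=cams.camera_model('wrist');M=m['mount'];T=np.array(s['tool_rot'])
    return p,d,dict(m,orientation=T@M[:3,:3],xyz=np.array(s['eef_pos'])+T@M[:3,3])
def down(yaw): # tool z down, jaw (tool y) along world angle yaw
    y=np.array([np.cos(yaw),np.sin(yaw),0]);z=np.array([0,0,-1.]);return np.c_[np.cross(y,z),y,z]
E
python3 - <<'E'
from h import *
m=cams.camera_model('scene')
c=ray(m,np.array([[165,337],[403,378],[416,350]])*.7,12);print(c.round())
print('knob top',ray(m,np.array([[365,285]])*.7,94).round(),'grip top',ray(m,np.array([[320,300]])*.7,116).round())
print('bottle',ray(m,np.array([[380,270]])*.7,0).round(),'green',ray(m,np.array([[353,284]])*.7,0).round())
print('mark foot',ray(m,np.array([[257,345]])*.7,12).round())
E
```

```text
[[ 368.  193.   12.]
 [ 461. -227.   12.]
 [ 541. -206.   12.]]
knob top [[565. -94.  94.]] grip top [[455. -82. 116.]]
bottle [[782.  13.   0.]] green [[704.  28.   0.]]
mark foot [[425.  36.  12.]]
```

```bash
python3 - <<'E'
from h import *
R=down(np.deg2rad(102.5))
env.move_pose([470,-40,230],R)
p,d,m=wrist();cv2.imwrite('pics/w1.png',p)
np.savez('pics/w1.npz',d=d,R=m['orientation'],o=m['xyz'])
cv2.imwrite('pics/w1b.png',cv2.resize(p,(800,600),interpolation=cv2.INTER_CUBIC))
s=state();print(s['t'],s['eef_pos'],s['joints'],s['finger_gap'])
E
```

```text
2.5083 [470.1981126  -39.25328355 229.95625661] [-30.76448505   8.11328443  33.38194439 113.07897425  -5.12963003
  60.235696   107.47361804] 0.9965893668947657
```

View pics/w1b.png

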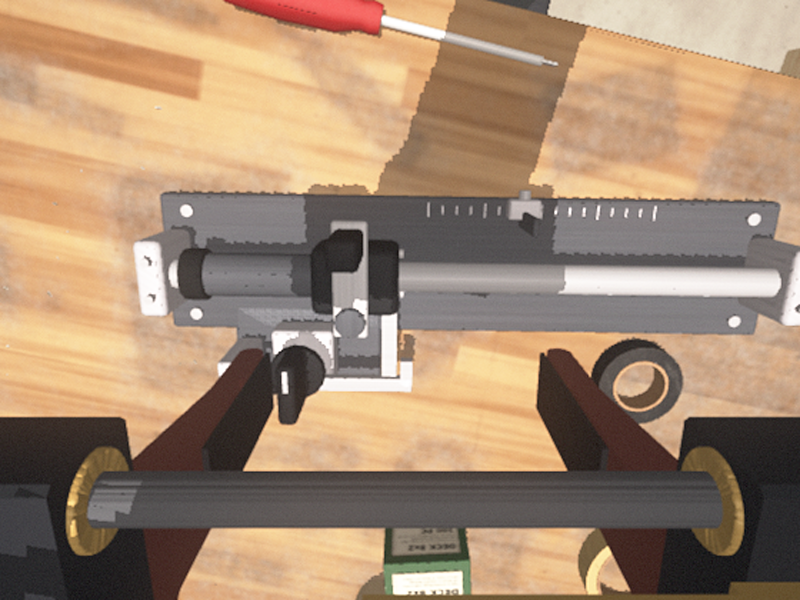

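Wrist view (800×600 px):
- Cam grip top at about (345,247), with the collar front face's right edge at x≈399.
- Knob bar at about (288,382).
- Mark clip and blade at about (525,212).
- Plate bolts at (186,211), (754,219), (735,322) and (196,313).

Next I'll use the depth cloud, cut by height, and the bolts.

```bash
cat > meas.py <<'E'
from h import *
def meas(p,d,m,verbose=True):
    v,u=np.mgrid[:420,:560];
    P=np.stack([(u-m['cx'])/m['fx']*d,(v-m['cy'])/m['fy']*d,d],-1)@m['orientation'].T+m['xyz']
    P[d<=0]=np.nan
    return P
E
python3 - <<'E'
from meas import *
p=cv2.imread('pics/w1.png');f=np.load('pics/w1.npz');m=dict(cams.camera_model('wrist'),orientation=f['R'],xyz=f['o'])
P=meas(p,f['d'],m);Z=P[...,2]
g=cv2.cvtColor(p,cv2.COLOR_BGR2GRAY)
B=[]
for c in [(186,211),(754,219),(735,322),(196,313)]:
    x,y=int(c[0]*.7),int(c[1]*.7);w=g[y-7:y+8,x-7:x+8];msk=w>(w.max()+np.median(w))/2.
    yy,xx=np.nonzero(msk);B.append((x-7+xx.mean(),y-7+yy.mean()))
W=ray(m,B,14);print('bolts px',np.round(B,1),'\n',W.round(1))
c=W.mean(0);ex=(W[1]-W[0])+(W[2]-W[3]);ex[2]=0;ex/=np.linalg.norm(ex);ey=np.array([-ex[1],ex[0],0])
print('centre',c,'yaw',np.degrees(np.arctan2(ex[1],ex[0])),'bolt rect',(W-c)@ex,(W-c)@ey)
S=np.stack([(P-c)@ex,(P-c)@ey,Z],-1)
def box(n,xr,yr,zr):
    k=(S[...,0]>xr[0])&(S[...,0]<xr[1])&(S[...,1]>yr[0])&(S[...,1]<yr[1])&(Z>zr[0])&(Z<zr[1])
    q=S[k];print(n,len(q), 'pct2',np.percentile(q,2,0).round(1),'pct98',np.percentile(q,98,0).round(1),'med',np.median(q,0).round(1)) if len(q) else print(n,0)
box('plate',(-260,260),(-60,60),(6,18))
box('grip',(-150,50),(-10,60),(105,125))
box('knobtop',(-160,-80),(-110,-30),(86,102))
box('collar',(-150,50),(-30,30),(60,71))
box('mark',(-20,150),(28,60),(40,70))
box('tube',(20,180),(-30,30),(48,65))
np.savez('pics/S.npz',S=S,c=c,ex=ex,ey=ey)
E
```

```text
bolts px [[129.9 147.2]
 [527.7 153.4]
 [513.6 224.9]
 [137.  219.3]] 
 [[ 474.4 -196.2   14. ]
 [ 393.8  195.5   14. ]
 [ 468.2  210.6   14. ]
 [ 548.7 -180.8   14. ]]
centre [471.24471798   7.25503268  14.        ] yaw 101.62564485252817 bolt rect [-199.92927183  199.9448821   199.77849127 -199.79410153] [ 37.93830574  37.94273902 -37.94273902 -37.93830574]
plate 26069 pct2 [-205.   -49.6    9.2] pct98 [206.8  48.8  13.2] med [20.4 16.7 11.1]
grip 568 pct2 [-87.8  19.5 106.7] pct98 [-70.6  36.4 116.3] med [-79.2  28.8 114.7]
knobtop 610 pct2 [-122.6  -83.3   87. ] pct98 [-111.4  -45.5   95. ] med [-116.3  -63.2   92.7]
collar 1585 pct2 [-104.1  -20.1   60.7] pct98 [-50.4  21.   66.5] med [-64.9   0.6  64.8]
mark 111 pct2 [34.2 30.6 41. ] pct98 [38.1 41.6 58.1] med [34.9 36.3 55.4]
tube 3187 pct2 [23.1 -8.6 48.5] pct98 [176.9   8.7  55.1] med [99.9  1.3 52.9]
```

Bolts fit a ±200/±38 rectangle, so the stand pose is well fixed (yaw 101.6°). The knob (-117,-64.5) and collar agree with the given sizes. The pull is about 85 mm. Next is the knob.

```bash
cat >> h.py <<'E'
YAW=np.deg2rad(101.626);C=np.array([471.245,7.255,0]);EX=np.array([np.cos(YAW),np.sin(YAW),0]);EY=np.array([-EX[1],EX[0],0])
def w(x,y,z): return C+x*EX+y*EY+np.array([0,0,z])
def st(p): q=np.array(p)-C; return np.array([q@EX,q@EY,q[2]]).round(1)
def rep(n):
    s=state();T=np.array(s['tool_rot']);f=np.array(s['force'])
    print(n,'t',round(s['t'],2),'st',st(s['eef_pos']),'jaw',round(np.degrees(np.arctan2(T[1,1],T[0,1])),1),'F',[round(f@EX,1),round(f@EY,1),round(f[2],1)],'Mz',round(s['ft_torque'][2],2),'gap',round(s['finger_gap']*88,1),'q7',round(s['joints'][6],1))
E
python3 - <<'E'
from h import *
kx,ky=-117.3,-64.6
for a in (0,-30,-60,-75): print(a,np.round(env.inverse_kinematics(w(kx,ky,66),down(YAW+np.deg2rad(a))),1))
eoat.set_gripper(.5,30)
env.move_pose(w(kx,ky,130),down(YAW));rep('above')
print(env.move_l(w(kx,ky,66),100,stop_force=12));rep('down')
eoat.set_gripper(0,30);rep('gripped')
E
```

```text
0 [-19.6  31.6  32.9 109.9 -23.6  45.2 128. ]
-30 [-21.1  32.2  35.1 110.  -25.4  45.7  99.6]
-60 [-22.6  32.8  37.3 110.1 -27.1  46.1  71.2]
-75 [-23.9  33.4  39.3 110.2 -28.7  46.6  57.7]
above t 3.97 st [-117.2  -64.   130.1] jaw 101.6 F [np.float64(0.5), np.float64(0.3), np.float64(0.5)] Mz 0.03 gap 44.1 q7 124.0
False
down t 4.76 st [-117.4  -65.    66.6] jaw 101.6 F [np.float64(-0.6), np.float64(-0.3), np.float64(-0.7)] Mz 0.02 gap 44.0 q7 127.3
gripped t 5.36 st [-117.2  -64.7   66.2] jaw 101.6 F [np.float64(0.5), np.float64(0.9), np.float64(2.3)] Mz 0.03 gap 12.0 q7 127.3
```

Gap is 12.0 mm, so the bar is held. Now turn it clockwise.

```bash
python3 - <<'E'
from h import *
for a in (15,30,42,55,65,72,75):
    env.move_pose(w(-117.3,-64.6,66),down(YAW-np.deg2rad(a)));rep(a)
p,d,m=wrist();cv2.imwrite('pics/k.png',p)
E
```

```text
15 t 5.67 st [-117.2  -64.7   66.1] jaw 86.9 F [np.float64(1.7), np.float64(0.9), np.float64(4.3)] Mz 0.02 gap 12.1 q7 115.4
30 t 5.99 st [-117.   -64.8   66.1] jaw 72.0 F [np.float64(2.1), np.float64(0.3), np.float64(4.6)] Mz 0.04 gap 12.0 q7 103.4
42 t 6.28 st [-117.   -64.8   66.1] jaw 59.9 F [np.float64(2.6), np.float64(0.5), np.float64(4.5)] Mz -0.1 gap 11.9 q7 93.7
55 t 6.57 st [-117.   -64.9   66.1] jaw 47.0 F [np.float64(1.9), np.float64(0.9), np.float64(5.3)] Mz -0.02 gap 12.3 q7 83.3
65 t 6.83 st [-116.9  -64.9   66.1] jaw 37.0 F [np.float64(2.6), np.float64(-0.3), np.float64(5.5)] Mz -0.01 gap 11.9 q7 75.3
72 t 7.08 st [-116.9  -64.9   66.1] jaw 30.0 F [np.float64(3.5), np.float64(0.0), np.float64(6.2)] Mz 0.02 gap 11.9 q7 69.7
75 t 7.33 st [-116.9  -65.    66.1] jaw 27.0 F [np.float64(2.0), np.float64(0.3), np.float64(5.0)] Mz 0.06 gap 11.7 q7 67.3
```

```bash
python3 - <<'E'
from meas import *
eoat.set_gripper(.45,30);rep('released')
env.move_l(w(-117.3,-64.6,125),150)
env.move_pose(w(-40,-5,220),down(YAW));rep('view')
p,d,m=wrist();cv2.imwrite('pics/w2.png',cv2.resize(p,(800,600),interpolation=cv2.INTER_CUBIC))
P=meas(p,d,m);S=np.stack([(P-C)@EX,(P-C)@EY,P[...,2]],-1)
def box(n,xr,yr,zr):
    k=(S[...,0]>xr[0])&(S[...,0]<xr[1])&(S[...,1]>yr[0])&(S[...,1]<yr[1])&(S[...,2]>zr[0])&(S[...,2]<zr[1])
    q=S[k];print(n,len(q),np.percentile(q,2,0).round(1),np.percentile(q,98,0).round(1));return q
q=box('knob',(-160,-80),(-110,-30),(86,102)).astype(np.float32)
print('bar',cv2.minAreaRect(q[:,:2].copy()))
box('grip',(-150,50),(-10,60),(108,125));box('collar',(-150,50),(-30,30),(60,71));box('mark',(0,150),(28,60),(40,70))
E
```

```text
released t 8.0 st [-117.4  -64.5   66. ] jaw 26.6 F [np.float64(-0.2), np.float64(0.4), np.float64(0.4)] Mz -0.01 gap 39.6 q7 67.0
view t 9.36 st [-39.8  -4.8 219.3] jaw 101.5 F [np.float64(-0.6), np.float64(-0.3), np.float64(-0.5)] Mz 0.01 gap 39.5 q7 111.0
knob 660 [-135.3  -72.7   86.8] [-99.9 -55.4  94.5]
bar ((-117.15345764160156, -64.91009521484375), (39.54041290283203, 12.74084186553955), 15.903264045715332)
grip 614 [-87.6  19.4 111.2] [-70.7  36.3 116.3]
collar 1738 [-104.   -20.1   61. ] [-50.2  20.8  67.5]
mark 116 [34.4 30.6 40.6] [37.9 41.6 58.2]
```

View pics/w2.png

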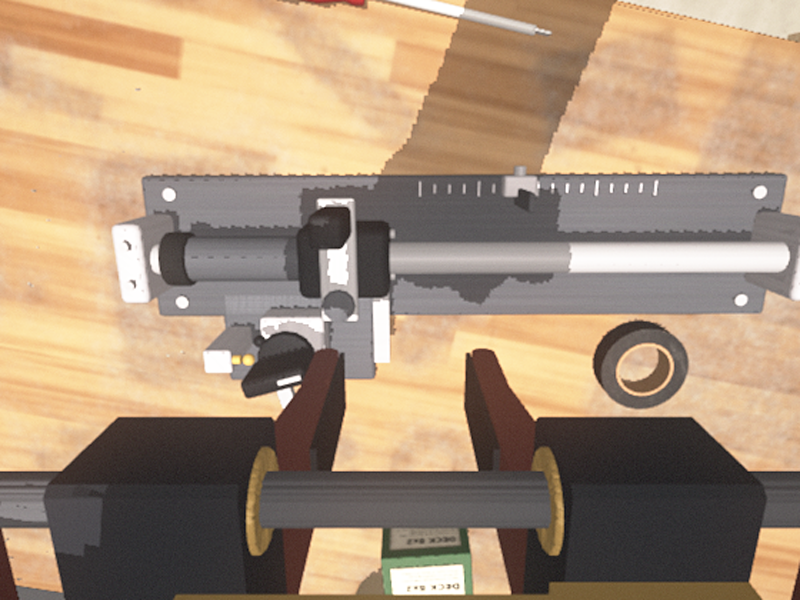

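The knob bar has turned 74° (≈1.29 rad), so it is at its stop. Next: grasp the cam grip at (-79.2, 27.9) and pull 85.3 mm.

```bash
python3 - <<'E'
from meas import *
x,y=-79.2,27.9
eoat.set_gripper(.55)
env.move_pose(w(x,y,135),down(YAW));rep('above')
print(env.move_l(w(x,y,81),100,stop_force=12));rep('down')
eoat.set_gripper(0,40);rep('gripped')
x0=st(state()['eef_pos'])[0]
env.move_l(w(x+20,y,81),60);rep('20')
env.move_l(w(x+85.3,y,81),60);rep('85')
env.sleep(.3);rep('85 settled')
p,d,m=wrist();cv2.imwrite('pics/w3.png',cv2.resize(p,(800,600),interpolation=cv2.INTER_CUBIC))
P=meas(p,d,m);S=np.stack([(P-C)@EX,(P-C)@EY,P[...,2]],-1)
def box(n,xr,yr,zr):
    k=(S[...,0]>xr[0])&(S[...,0]<xr[1])&(S[...,1]>yr[0])&(S[...,1]<yr[1])&(S[...,2]>zr[0])&(S[...,2]<zr[1])
    q=S[k];print(n,len(q),*( (np.percentile(q,2,0).round(1),np.percentile(q,98,0).round(1)) if len(q) else ()))
box('collar',(-70,80),(-30,30),(60,71));box('mark',(0,150),(28,60),(40,62))
E
```

```text
above t 10.28 st [-79.4  27.5 135.5] jaw 101.5 F [np.float64(0.2), np.float64(-0.5), np.float64(0.8)] Mz -0.02 gap 48.0 q7 123.1
False
down t 10.97 st [-79.3  27.3  81.5] jaw 101.6 F [np.float64(0.7), np.float64(1.0), np.float64(-0.5)] Mz 0.04 gap 48.3 q7 128.7
gripped t 11.54 st [-79.3  27.8  81.2] jaw 101.6 F [np.float64(0.1), np.float64(0.7), np.float64(1.8)] Mz 0.05 gap 17.8 q7 128.7
20 t 12.03 st [-58.7  27.8  81.2] jaw 101.7 F [np.float64(-1.5), np.float64(1.3), np.float64(2.8)] Mz -0.03 gap 17.9 q7 126.1
85 t 13.27 st [ 6.9 27.8 81.1] jaw 101.7 F [np.float64(-2.3), np.float64(1.5), np.float64(7.2)] Mz 0.05 gap 17.9 q7 117.3
85 settled t 13.57 st [ 6.8 27.8 81.1] jaw 101.6 F [np.float64(-4.4), np.float64(0.4), np.float64(6.1)] Mz -0.0 gap 17.7 q7 117.3
collar 258 [-19.4 -16.   60.2] [35.9 21.7 65.8]
mark 281 [34.2 31.2 41.3] [38.  42.1 58. ]
```

View pics/w3.png

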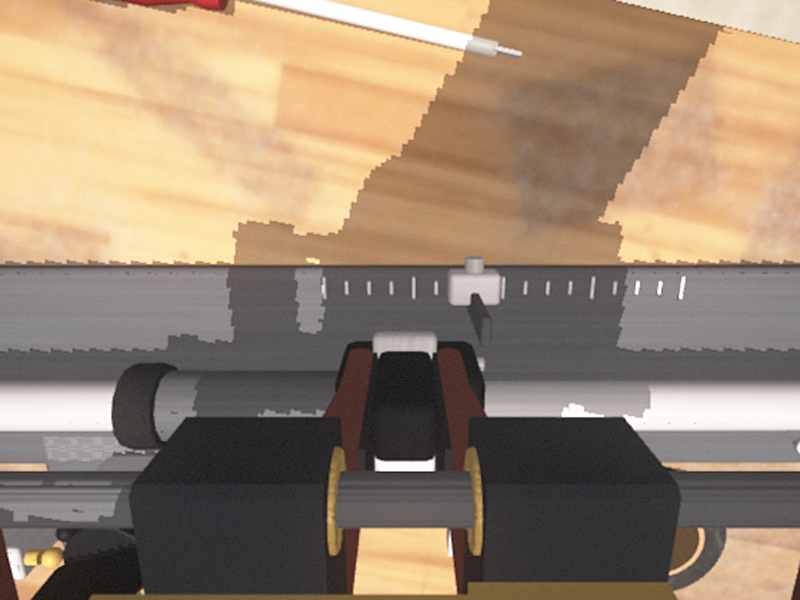

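The picture shows the collar's front face edge (484,360) level with the blade (477,300→488,330). The cloud gives the face at about 36.8 and the mark at about 36.1. That is within 1 mm with the lever still open, so I'll close it now.

```bash
python3 - <<'E'
from meas import *
print(env.move_l(w(5.8,14,81),30));rep('mid')
print(env.move_l(w(5.6,1,81),20,stop_force=25));rep('closed')
env.sleep(.5);rep('settled')
p,d,m=wrist();cv2.imwrite('pics/w4.png',cv2.resize(p,(800,600),interpolation=cv2.INTER_CUBIC))
P=meas(p,d,m);S=np.stack([(P-C)@EX,(P-C)@EY,P[...,2]],-1)
def box(n,xr,yr,zr):
    k=(S[...,0]>xr[0])&(S[...,0]<xr[1])&(S[...,1]>yr[0])&(S[...,1]<yr[1])&(S[...,2]>zr[0])&(S[...,2]<zr[1])
    q=S[k];print(n,len(q),*( (np.percentile(q,2,0).round(1),np.percentile(q,98,0).round(1)) if len(q) else ()))
box('collar',(-70,80),(-30,30),(60,66));box('mark',(0,150),(28,60),(40,62));box('grip',(-30,30),(-30,40),(90,118))
box('knob',(-160,-80),(-110,-30),(86,102))
E
```

```text
False
mid t 14.23 st [ 6.4 13.8 81.1] jaw 101.6 F [np.float64(-3.2), np.float64(1.3), np.float64(7.3)] Mz -0.01 gap 17.7 q7 117.6
False
closed t 15.03 st [ 6.2  2.1 81.1] jaw 101.6 F [np.float64(-3.5), np.float64(6.0), np.float64(12.5)] Mz -0.01 gap 17.8 q7 117.8
settled t 15.53 st [ 6.2  2.1 81.1] jaw 101.6 F [np.float64(-3.3), np.float64(6.3), np.float64(13.2)] Mz -0.02 gap 17.7 q7 117.8
collar 3275 [-19.4  -9.4  60.5] [34.7 21.8 65.9]
mark 294 [34.2 30.6 41.6] [38.1 41.9 58. ]
grip 4400 [-11.3  -5.1  91.3] [ 22.7  13.7 117.1]
knob 1808 [-128.6  -70.3   86.4] [-97.9 -54.9  94.3]
```

View pics/w4.png

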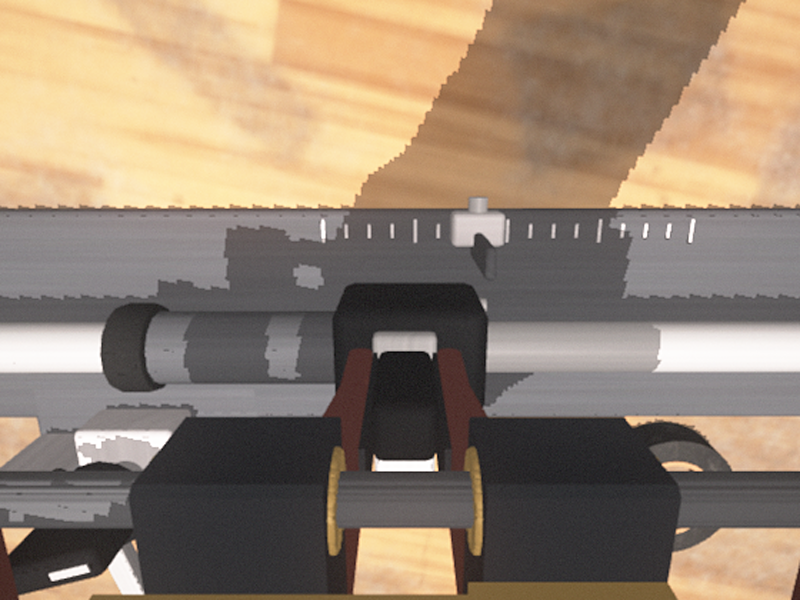

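The lever is against its stop: y stalled at 2.1 mm against the expected 2, with a reaction of about 6 N. The collar face edge (487,310) is level with the blade, and the knob is still turned over. Handing in.

```bash
python3 - <<'E'
from h import *
rep('final');env.sign_off()
E
```

```text
final t 15.58 st [ 6.2  2.1 81.1] jaw 101.6 F [np.float64(-3.4), np.float64(5.8), np.float64(12.1)] Mz -0.03 gap 17.7 q7 117.8
the job is handed in; nothing more can be done
```

The job is handed in at 15.6 s of the 51 s limit, with the arm still gripping the cam lever. I turned the lock knob, pulled the leg to the mark, and closed the lever while holding the leg there. `sign_off` reports no verdict.

What the last checks showed:
- **Knob:** the bar measured 74° round (about 1.29 rad) after I let go, so it is at its stop. It still looked turned over in the last picture.
- **Leg:** the collar's front face is at about stand x 36.2 mm and the mark at about 36.1 mm. The arm was holding still.
- **Lever:** the grip came to rest at y 2.1 mm, where closed should be 2 mm, pressing on the stop with about 6 N.
- **Grip:** the fingers are closed on 17.7 mm of the 18 mm grip, with 40 N commanded.
- **Bystanders:** I saw no contact with any of them. The last pictures did not show all of them, so I did not re-measure their positions.

No check failed or disagreed. The upward force on the tool rose to about 12 N while the lever was closing, well under the limits.

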